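Raking light over the scallop carton

ROBOT

A 6-joint arm with a two-finger parallel gripper is mounted at the origin on the work surface. World frame = base frame: x ahead of the robot, y to its left, z up, the work surface at z = 0. Lengths are in mm, angles in rad, forces in N, time in s.
With the tool pointing down it reaches from about 375 to 750 mm from the base axis. Payload 9 kg.
Tool frame: the origin (TCP) lies midway between the tips of the shut fingers; the grasp point (between the pads) lies 19 mm behind it; z points along the fingers, y is the line along which they close (so a half turn about z gives the same grasp; the last joint's range is limited). The gripper opens to 85 mm and grips with 20 to 120 N. Pads are 22 mm wide; open, the fingers measure 114 mm over their backs; the gripper's body (76 mm by 85 mm) begins 54 mm behind the grasp point. The pads swing forward as they close: fully open they stand 13 mm farther back than shut.
Start: joints at [-1.417, 0.104, 0.097, 1.564, 0, 1.353], TCP at [217.987, -559.033, 231.331] pointing down, gripper open.
Joint ranges: [-2.99, 2.99], [-0.84, 1.86], [-1.1, 1.16], [-1.84, 2.11], [-1.51, 1.56], [-3.14, 3.14]. Speed limits (rad/s): [2.22, 2.22, 2.57, 3.14, 3.14, 3.14].

INTERFACE

Orientations are given as a rotation vector (axis times angle).
In Python, from bench import manip gives the robot as it stands. The module is installed in compiled form; this text tells all that it offers.
- The arm moves only by the tool servo_tool, never from a script. Its argument "motion" is a list of rows, each a list of 6 numbers: the shift along the tool's x, y, z in units of 100 mm (1.0 is 100 mm), then the turn, a rotation vector about the tool's x, y, z in units of pi rad (1.0 is pi rad). A call has 1 to 10 rows; each row shifts and turns the commanded pose from where the row before left it, along the tool's axes as they then stand; what a row does not reach is not made up. A row lasts 1/12 s, in which the tool goes at most 41.7 mm and 7.16 degrees, less where a joint would pass 70% of its speed; a pose out of reach is approached as far as the arm can. A call with a number of a shift or a turn outside -1 to 1 is refused whole. A call with a gripper value outside its range is refused whole. "gripper" is the opening, from -1 (shut) to 1 (fully open), set as the call begins (left out, the last holds). The fingers move at their own pace and stop on an object; the grip force is fixed at half the most. Time passes only in rows, so rows that do not move let the fingers close. It gives the time, the measured TCP pose, the force, the opening and the grip force at its end, in the units of the state.
- manip.read_state(): the state, without advancing time (a new reading comes with each control period).
- manip.snapshot(name): name is "side" or "top" or "wrist"; returns the picture (400x640x3 uint8, red, green, blue); there is no depth.
- manip.calibration(name): a dict with "mtx" (3x3 intrinsics, pixels), "rvec" (rotation vector, rad) and "tvec" (3), from world to camera coordinates, as OpenCV has them; the wrist camera has in their place "T_tool_cam" (4x4, takes a point from camera to tool coordinates, whose origin is the TCP and whose axes are the flange's). Camera axes: x right, y down, z forward; pixel columns grow to the right and rows downward; lengths in mm; the calibration is good to about 2 mm. A picture is of the moment at which its call begins: read the wrist's pose just before it. calibration takes no time and is no camera call.
- manip.close_job(): hands the job in; it is judged then, once.
The state is a dict: "t": time; "joint_pos": joint angles; "qd": joint speeds; "tau": joint torques, N m; "position": TCP position; "eef_rot": TCP orientation; "contact_force": force on the tool from outside, world axes, zero at the start; "wrist_torque": the same for the moment, N m; "width": finger opening in mm; "grasp_force": force on a finger pad.
Only numpy, scipy, OpenCV 4.12 (cv2) and the standard library are available. Lean on these libraries where they do the work, as an engineer would, in place of code of your own. Each camera call takes 0.05 s, during which the arm holds its last target. There are 200 camera calls.

TASK

Turn the selector knob on the charging station to the green mark, then draw the yellow hand lamp out of its socket and hold it slanting at about 45 degrees, lens downward, aimed at the middle of the scallops in the open carton from 10 to 25 cm away, so that the raking light shows up cracked shells. The program finishes while the gripper still holds the lamp raised there, above the rim of the carton, touching neither carton nor station with it; leave the blue lamp, the bottle and the tape roll where they are, and the selector on green.

Things in the scene. Friction and masses are not known exactly. Their poses are not given: they have to be found in the camera images.
- station: Grey charging station fixed to the table, 120 (x) x 330 (y) x 30 mm high; origin at the centre of its underside. On its top, in its frame: selector axis at y -115 mm; two upright black socket tubes (inner diameter 48, outer 56 mm, rims 90 mm above the table, floor at 30 mm) at y +20 and y +120 mm, all at x 0. One tube holds the yellow lamp, the other the blue one.
- selector (a joint): Knob angle, rad, growing CLOCKWISE from above, stops at 0 and 2.09. Clicks into four detents marked by 13 mm coloured dots: white 0, blue 0.698, green 1.396, red 2.094; let go, it snaps to the nearest (to 0.05 rad). Needs at most about 0.05 N m. At angle a the white pointer line points along (-cos a, +sin a) in the station's x, y. Starts at or near white or blue.
- selector_grip (a point): On the selector's vertical axis, 67 mm above the table. The black knob's grip is an upright bar 46 mm long (along the pointer line), 14 mm thick, its top 74 mm and the round disc (48 mm diameter) under it 44 mm above the table: close the fingers across the 14 mm. The point's frame turns with the knob: x along the bar, pointer at its -x end.
- lamp: Yellow hand lamp, 180 mm long, about 220 g, loose, standing lens down in one of the sockets with 60 mm of it inside. Origin: centre of the lens face at its lower end; z runs from lens to tail, so light shines along -z. Black head 40 mm in diameter for 46 mm from the lens, yellow body 32 mm in diameter up to 172 mm, black tail cap 26 mm in diameter.
- lamp_grip (a point): Point on the lamp's axis 145 mm from the lens face (35 mm below the tail's end): a good place to grip across the 32 mm body.
- carton: Open cardboard carton of scallops, fixed to the table, 260 (x) x 220 (y) mm, rim 90 mm above the table, 5 mm walls, flaps folded down outside (about 10 mm more on every side). Origin: centre of its underside.
- bed (a point): Middle of the bed of scallops, 55 mm above the table, on the carton's vertical centre line: the point to aim the lamp at.
- spare: Blue hand lamp, same shape and size as the yellow one, loose in the other socket; to be left alone. Origin: centre of its lens face, at its lower end.
- bottle: White bottle with blue cap, 64 mm diameter, 160 mm high, loose bystander standing on the table. Origin: centre of its underside.
- tape: Brown roll of tape lying flat, 96 mm diameter, 45 mm high, loose bystander. Origin: centre of its underside.
There are look-alikes about, which are no part of the job. What is shaped like the lamp but orange or pink is not meant.

How it is judged:
By the outcome, as a careful person would: the job done as asked, in the order asked, and still so for the second after the job is handed in, while the arm keeps its last pose, push and grip.
It also fails if it takes over 64 s, if anything falls off the work surface, if the arm or the gripper's body presses on something with over 40 N, if the wrist force passes 120 N, or if a joint passes its speed limit or range.

## Working session

There is one attempt and no reset: what is moved stays moved. The work goes in short steps, Python scripts to look and compute and a tool call to move; the robot and the scene stay as the last step left them, time stands still between calls to the robot, and variables do not carry over. Pictures are saved under pics/ and viewed, at most 10 in all, crops included, and the job is handed in when it is done.

Besides the shell and the picture viewer there is one more tool, called after "Emit:" as name(argument=value, ...) on one line, values as JSON. servo_tool: Moves the arm, as the interface text tells. Shifts and turns lie within -1 to 1; 1 stands for 100 mm of shift or pi rad of turn. Its arguments: {"type":"object","properties":{"motion":{"type":"array","items":{"type":"array","items":{"type":"number","minimum":-1,"maximum":1}}},"gripper":{"type":"number"}},"required":["motion"]}

```bash
mkdir -p pics
cat > h.py <<'E'
import numpy as np, cv2
from scipy.spatial.transform import Rotation as R
from bench import manip
def cam(n):
    c=manip.calibration(n); K=np.array(c['mtx'],float)
    if n=='wrist':
        s=manip.read_state(); T=np.eye(4); T[:3,:3]=R.from_rotvec(s['eef_rot']).as_matrix(); T[:3,3]=s['position']
        M=T@np.array(c['T_tool_cam']); Rw=M[:3,:3].T; return K,Rw,-Rw@M[:3,3]
    return K,R.from_rotvec(np.array(c['rvec']).ravel()).as_matrix(),np.array(c['tvec'],float).ravel()
def px2w(C,u,v,z):
    K,Rw,t=C; o=-Rw.T@t; d=Rw.T@np.linalg.inv(K)@[u,v,1]; return o+d*(z-o[2])/d[2]
def w2px(C,p):
    K,Rw,t=C; q=K@(Rw@np.array(p,float)+t); return q[:2]/q[2]
def snap(n,f):
    im=manip.snapshot(n); cv2.imwrite('pics/'+f,cv2.cvtColor(im,cv2.COLOR_RGB2BGR)); return im
E
python3 - <<'E'
from h import *
for n in ('top','side'):
    snap(n,n+'.png'); C=cam(n); print(n,(-C[1].T@C[2]).round())
print(manip.read_state()); print(manip.calibration('wrist'))
E
```

```text
top [ 335.   57. 1512.]
side [215. 714. 782.]
{'t': 0.1, 'joint_pos': array([-1.41673496e+00,  1.04620515e-01,  9.65538789e-02,  1.56388692e+00,
        1.78917404e-05,  1.35313430e+00]), 'qd': array([-0.00018231, -0.00175901,  0.003496  ,  0.00049296, -0.00100454,
       -0.0001209 ]), 'tau': array([ 6.12997042e-03, -5.58202207e+01,  5.04723752e+01,  1.27830546e-02,
       -1.70614553e-04,  2.41340354e-05]), 'position': array([ 217.92307538, -558.71677035,  230.61501002]), 'eef_rot': array([-3.08635003e+00, -5.80332118e-01, -8.58547077e-05]), 'contact_force': array([-0.40836483,  0.30662433,  0.58435966]), 'wrist_torque': array([-0.04658896,  0.00907776,  0.00903895]), 'grasp_force': 0.0, 'width': 85.17125731715062}
{'mtx': array([[289.81941863,   0.        , 314.38777545],
       [  0.        , 289.81941863, 201.14549013],
       [  0.        ,   0.        ,   1.        ]]), 'T_tool_cam': array([[ 5.01146147e-04, -9.53178447e-01, -3.02407996e-01,
         7.63439022e+01],
       [ 9.99999676e-01,  6.68395696e-04, -4.49572728e-04,
         1.42583854e-01],
       [ 6.30651238e-04, -3.02407673e-01,  9.53178473e-01,
        -1.43871532e+02],
       [ 0.00000000e+00,  0.00000000e+00,  0.00000000e+00,
         1.00000000e+00]])}
```

View pics/top.png

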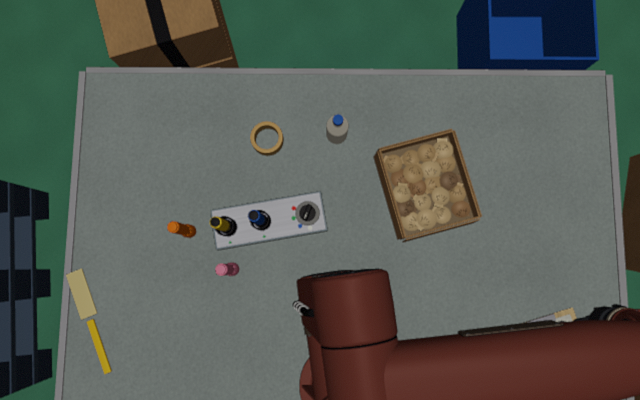

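View pics/side.png

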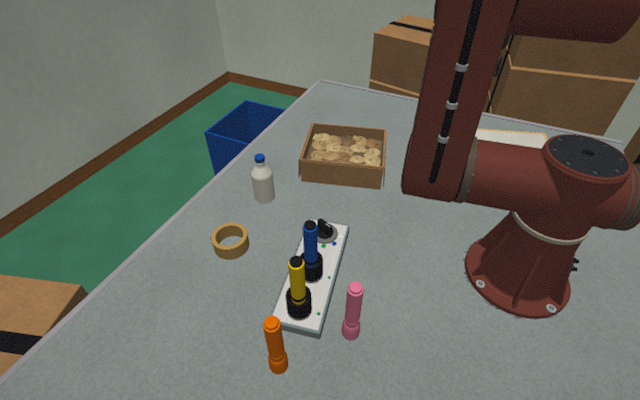

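The yellow lamp is at top (220,224), in the outer socket at station y +120. The blue spare is at (258,218), and the look-alikes standing on the table are orange (180,230) and pink (227,269). Only the yellow one stands in a socket and is yellow, so it fits the description. The selector is at (307,213), the carton's middle at about (428,185). I'll confirm with a crop.

Run:
```python
from h import *
im=cv2.imread('pics/top.png'); 
cv2.imwrite('pics/c1.png',cv2.resize(im[180:260,205:335],None,fx=6,fy=6,interpolation=cv2.INTER_CUBIC))
C=cam('top')
print('tops carton', [px2w(C,*p,90).round(1) for p in [(376,151),(456,131),(480,217),(403,240)]])
print('station', [px2w(C,*p,30).round(1) for p in [(211.5,210),(321,192),(327,231),(217,249.5)]])
print('tape',px2w(C,266,138,45).round(),'bottle',px2w(C,338,120,160).round())
```

```text
tops carton [array([658.2, -88.5,  90. ]), array([ 718.3, -316. ,   90. ]), array([ 473.4, -376.6,   90. ]), array([ 407.3, -162.3,   90. ])]
station [array([491.8, 385.5,  30. ]), array([548. ,  66.5,  30. ]), array([434. ,  47.9,  30. ]), array([377.2, 365.2,  30. ])]
tape [705. 230.  45.] bottle [727.  22. 160.]
```

View pics/c1.png

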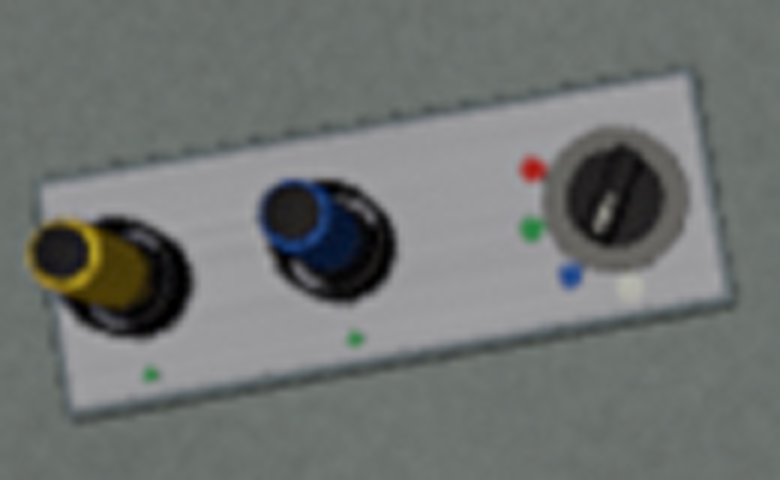

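The crop confirms it: the yellow lamp is in the outer socket, blue is next to it, and the pointer is close to blue. I'll turn the wrist first so the camera ends up on the side away from the blue lamp, then travel to the knob.

Emit:
servo_tool(motion=[[0, 0, 0, 0, 0, -0.039], [0, 0, 0, 0, 0, -0.039], [0, 0, 0, 0, 0, -0.039], [0, 0, 0, 0, 0, -0.039], [0, 0, 0, 0, 0, -0.039], [0, 0, 0, 0, 0, -0.039], [0, 0, 0, 0, 0, -0.039], [0, 0, 0, 0, 0, -0.039], [0, 0, 0, 0, 0, -0.039], [0, 0, 0, 0, 0, -0.039]], gripper=1)

```text
t: 0.93
position: [218.0, -558.8, 230.8]
eef_rot: [-2.185, -2.257, -0.001]
contact_force: [0.2, -0.4, 0.1]
width: 85.4
grasp_force: 0.0
```

Emit:
servo_tool(motion=[[0, 0, 0, 0, 0, -0.039], [0, 0, 0, 0, 0, -0.039], [0, 0, 0, 0, 0, -0.039], [0, 0, 0, 0, 0, -0.039], [0, 0, 0, 0, 0, -0.039], [0, 0, 0, 0, 0, -0.039], [0, 0, 0, 0, 0, -0.039], [0, 0, 0, 0, 0, -0.039], [0, 0, 0, 0, 0, -0.039], [0, 0, 0, 0, 0, -0.039]])

```text
t: 1.77
position: [217.9, -558.8, 230.9]
eef_rot: [-0.49, -3.103, -0.001]
contact_force: [-0.0, 0.2, -0.4]
width: 85.6
grasp_force: 0.0
```

```bash
cat >> h.py <<'E'
def delta(p,Rt=None):
    s=manip.read_state(); Rm=R.from_rotvec(s['eef_rot']); d=np.array(p)-s['position']
    print('q',s['joint_pos'].round(2),'pos',s['position'].round(1),'yaw',round(float(np.arctan2(*Rm.as_matrix()[1::-1,0])),3),'t',round(s['t'],2))
    print('tool shift/100',(Rm.inv().apply(d)/100).round(3))
    if Rt is not None: print('turn/pi',((Rm.inv()*Rt).as_rotvec()/np.pi).round(4))
E
python3 -c "
from h import *
delta([483,103,231])"
```

```text
q [-1.42  0.1   0.1   1.56  0.   -1.1 ] pos [ 217.9 -558.8  230.9] yaw 2.828 t 1.77
tool shift/100 [-4.820e-01  7.113e+00  3.000e-03]
```

Emit:
servo_tool(motion=[[-0.024, 0.356, 0, 0, 0, 0], [-0.024, 0.356, 0, 0, 0, 0], [-0.024, 0.356, 0, 0, 0, 0], [-0.024, 0.356, 0, 0, 0, 0], [-0.024, 0.356, 0, 0, 0, 0], [-0.024, 0.356, 0, 0, 0, 0], [-0.024, 0.356, 0, 0, 0, 0], [-0.024, 0.356, 0, 0, 0, 0], [-0.024, 0.356, 0, 0, 0, 0], [-0.024, 0.356, 0, 0, 0, 0]])

```text
t: 2.6
position: [352.7, -226.9, 231.0]
eef_rot: [-0.5, -3.101, -0.0]
contact_force: [0.9, -0.6, -0.3]
width: 85.5
grasp_force: 0.0
```

Emit:
servo_tool(motion=[[-0.024, 0.356, 0, 0, 0, 0], [-0.024, 0.356, 0, 0, 0, 0], [-0.024, 0.356, 0, 0, 0, 0], [-0.024, 0.356, 0, 0, 0, 0], [-0.024, 0.356, 0, 0, 0, 0], [-0.024, 0.356, 0, 0, 0, 0], [-0.024, 0.356, 0, 0, 0, 0], [-0.024, 0.356, 0, 0, 0, 0], [-0.024, 0.356, 0, 0, 0, 0], [-0.024, 0.356, 0, 0, 0, 0]])

```text
t: 3.43
position: [487.3, 103.9, 231.0]
eef_rot: [-0.499, -3.102, 0.0]
contact_force: [1.1, -1.4, -0.6]
width: 85.3
grasp_force: 0.0
```

Emit:
servo_tool(motion=[[0, 0, 0, 0, 0, -0.039], [0, 0, 0, 0, 0, -0.039], [0, 0, 0, 0, 0, -0.039], [0, 0, 0, 0, 0, -0.039], [0, 0, 0, 0, 0, -0.039], [0, 0, 0, 0, 0, -0.039], [0, 0, 0, 0, 0, -0.039], [0, 0, 0, 0, 0, -0.039], [0, 0, 0, 0, 0, -0.039], [0, 0, 0, 0, 0, -0.039]])

```text
t: 4.27
position: [486.9, 101.9, 230.9]
eef_rot: [1.383, -2.82, -0.0]
contact_force: [0.7, 0.6, -0.4]
width: 85.3
grasp_force: 0.0
```

Emit:
servo_tool(motion=[[0, 0, 0, 0, 0, -0.039], [0, 0, 0, 0, 0, -0.039], [0, 0, 0, 0, 0, -0.039], [0, 0, 0, 0, 0, -0.039], [0, 0, 0, 0, 0, -0.039], [0, 0, 0, 0, 0, -0.039], [0, 0, 0, 0, 0, -0.039], [0, 0, 0, 0, 0, -0.039], [0, 0, 0, 0, 0, -0.039], [0, 0, 0, 0, 0, -0.039]])

```text
t: 5.1
position: [486.9, 101.9, 230.9]
eef_rot: [2.753, -1.512, -0.001]
contact_force: [-0.9, 0.5, 0.6]
width: 85.6
grasp_force: 0.0
```

Emit:
servo_tool(motion=[[0, 0, 0, 0, 0, -0.039], [0, 0, 0, 0, 0, -0.039], [0, 0, 0, 0, 0, -0.039], [0, 0, 0, 0, 0, -0.039], [0, 0, 0, 0, 0, -0.039], [0, 0, 0, 0, 0, 0]])

```text
t: 5.6
position: [486.9, 101.9, 230.9]
eef_rot: [3.081, -0.612, -0.001]
contact_force: [-0.2, 0.8, 0.7]
width: 85.4
grasp_force: 0.0
```

```bash
python3 -c "
from h import *
delta([483,103,231]); C=cam('wrist'); snap('wrist','w1.png'); print([w2px(C,p).round(1) for p in ([482.8,103,74],[482.8,103,44],[459.3,236,90],[441.9,334.5,90],[441.9,334.5,210])])"
```

```text
q [-0.06 -0.21 -0.21  1.57 -0.   -2.81] pos [486.9 101.9 230.9] yaw -0.392 t 5.6
tool shift/100 [-0.04   0.005 -0.001]
[array([314.2, 188.1]), array([314.2, 181.4]), array([210.3, 255.8]), array([142.1, 297.5]), array([ 52.5, 395.7])]
```

View pics/w1.png

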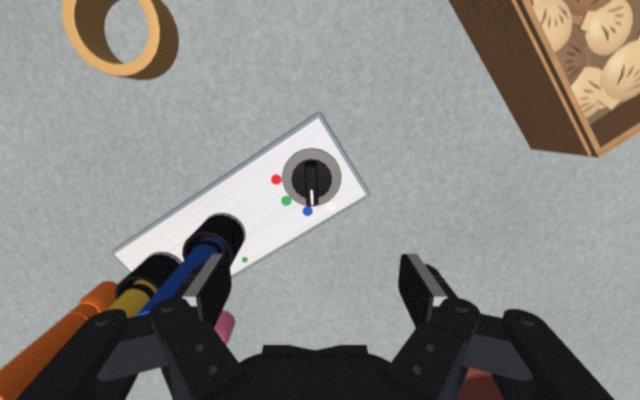

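The wrist view shows the knob at (312,180) with its bar upright in the image, pointing just short of blue at a ≈ 0.57. The bar lies along tool x and is nearly under the TCP, so I'll descend and grip it.

Emit:
servo_tool(motion=[[-0.01, -0.02, 0.3, 0, 0, 0], [0, 0, 0.3, 0, 0, 0], [0, 0, 0.3, 0, 0, 0], [0, 0, 0.3, 0, 0, 0], [0, 0, 0.3, 0, 0, 0], [0, 0, 0.2, 0, 0, 0], [0, 0, 0.11, 0, 0, 0], [0, 0, 0, 0, 0, 0]])

```text
t: 6.32
position: [485.1, 104.2, 47.8]
eef_rot: [3.078, -0.625, -0.006]
contact_force: [-0.2, 0.3, -0.1]
width: 85.3
grasp_force: 0.0
```

Emit:
servo_tool(motion=[[0, 0, 0, 0, 0, 0], [0, 0, 0, 0, 0, 0], [0, 0, 0, 0, 0, 0], [0, 0, 0, 0, 0, 0], [0, 0, 0, 0, 0, 0], [0, 0, 0, 0, 0, 0], [0, 0, 0, 0, 0, 0], [0, 0, 0, 0, 0, 0], [0, 0, 0, 0, 0, 0], [0, 0, 0, 0, 0, 0]], gripper=-1)

```text
t: 7.15
position: [488.3, 105.0, 51.4]
eef_rot: [-3.077, 0.62, -0.004]
contact_force: [3.1, 5.6, 2.6]
width: 12.6
grasp_force: 60.6
```

Emit:
servo_tool(motion=[[0, 0, 0, 0, 0, 0.033], [0, 0, 0, 0, 0, 0.033], [0, 0, 0, 0, 0, 0.033], [0, 0, 0, 0, 0, 0.033], [0, 0, 0, 0, 0, 0.033], [0, 0, 0, 0, 0, 0.033], [0, 0, 0, 0, 0, 0.033], [0, 0, 0, 0, 0, 0.033], [0, 0, 0, 0, 0, 0], [0, 0, 0, 0, 0, 0]])

```text
t: 7.98
position: [487.5, 104.6, 51.3]
eef_rot: [-2.567, 1.809, -0.001]
contact_force: [-0.3, 2.7, 6.3]
width: 12.9
grasp_force: 61.2
```

Emit:
servo_tool(motion=[[0, 0, 0, 0, 0, 0], [0, 0, 0, 0, 0, 0], [0, 0, 0, 0, 0, 0], [0, 0, 0, 0, 0, 0], [0, 0, 0, 0, 0, 0], [0, 0, 0, 0, 0, 0], [0, 0, 0, 0, 0, 0]], gripper=1)

```text
t: 8.57
position: [486.9, 104.1, 50.2]
eef_rot: [2.568, -1.809, 0.0]
contact_force: [-0.0, -0.8, 0.3]
width: 85.1
grasp_force: 0.0
```

Emit:
servo_tool(motion=[[0, 0, -0.3, 0, 0, 0], [0, 0, -0.4, 0, 0, 0], [0, 0, -0.4, 0, 0, 0], [0, 0, -0.4, 0, 0, 0], [0, 0, -0.4, 0, 0, 0], [0, 0, -0.4, 0, 0, 0], [0, 0, 0, 0, 0, 0], [0, 0, 0, 0, 0, 0]])

```text
t: 9.23
position: [488.2, 104.0, 283.0]
eef_rot: [-2.566, 1.808, -0.006]
contact_force: [0.3, 0.9, -0.9]
width: 85.2
grasp_force: 0.0
```

```bash
python3 -c "
from h import *
delta([442,334.5,290]); C=cam('wrist'); snap('wrist','w2.png'); print([w2px(C,p).round(1) for p in ([482.8,103,74],[482.8,103,44],[459.3,236,210],[441.9,334.5,210])])"
```

```text
q [-0.05 -0.19 -0.09  1.66 -0.   -1.97] pos [488.2 104.  283. ] yaw -1.227 t 9.23
tool shift/100 [-2.326 -0.341 -0.073]
[array([318.6, 175.6]), array([318.4, 170.8]), array([295.1, 347. ]), array([280.8, 423.4])]
```

View pics/w2.png

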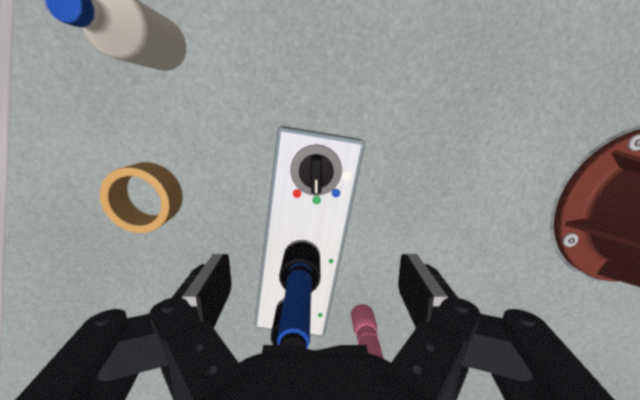

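The pointer line at (316,190) is now on the green dot at (317,200). I'll move over the yellow lamp and check its tail.

Emit:
servo_tool(motion=[[-0.333, -0.053, -0.01, 0, 0, 0], [-0.333, -0.053, -0.01, 0, 0, 0], [-0.333, -0.053, -0.01, 0, 0, 0], [-0.333, -0.053, -0.01, 0, 0, 0], [-0.333, -0.053, -0.01, 0, 0, 0], [-0.333, -0.053, -0.01, 0, 0, 0], [-0.333, -0.053, -0.01, 0, 0, 0], [0, 0, 0, 0, 0, 0], [0, 0, 0, 0, 0, 0]])

```text
t: 10.03
position: [442.1, 337.2, 285.2]
eef_rot: [2.569, -1.804, -0.002]
contact_force: [-0.5, -0.0, -0.2]
width: 85.6
grasp_force: 0.0
```

```bash
python3 -c "
from h import *
delta([445,335.5,156]); C=cam('wrist'); snap('wrist','w3.png'); print([w2px(C,p).round(1) for p in ([445,335.5,210],[445,335.5,202],[445,335.5,90])])"
```

```text
q [ 0.42 -0.01  0.08  1.66 -0.   -1.5 ] pos [442.1 337.2 285.2] yaw -1.224 t 10.03
tool shift/100 [ 0.025 -0.026  1.292]
[array([310. , 207.5]), array([310.1, 204.4]), array([311.1, 175. ])]
```

View pics/w3.png

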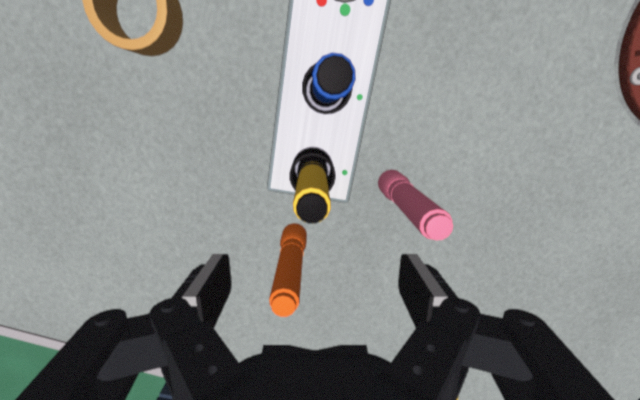

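The tail cap is at (312,207), predicted (310,207.5), so the TCP is within 2 mm of the axis. The pink lamp (436,224) and the orange lamp (284,302) both clear the fingers. I'll go down and grip.

Emit:
servo_tool(motion=[[0.02, -0.01, 0.3, 0, 0, 0], [0, 0, 0.3, 0, 0, 0], [0, 0, 0.3, 0, 0, 0], [0, 0, 0.2, 0, 0, 0], [0, 0, 0.15, 0, 0, 0], [0, 0, 0.04, 0, 0, 0], [0, 0, 0, 0, 0, 0], [0, 0, 0, 0, 0, 0]])

```text
t: 10.75
position: [445.4, 333.9, 158.8]
eef_rot: [-2.567, 1.81, -0.001]
contact_force: [-0.6, -0.3, 1.1]
width: 85.3
grasp_force: 0.0
```

Emit:
servo_tool(motion=[[0, 0, 0, 0, 0, 0], [0, 0, 0, 0, 0, 0], [0, 0, 0, 0, 0, 0], [0, 0, 0, 0, 0, 0], [0, 0, 0, 0, 0, 0], [0, 0, 0, 0, 0, 0], [0, 0, 0, 0, 0, 0], [0, 0, 0, 0, 0, 0], [0, 0, 0, 0, 0, 0], [0, 0, 0, 0, 0, 0]], gripper=-1)

```text
t: 11.58
position: [445.4, 334.7, 159.0]
eef_rot: [-2.568, 1.808, -0.001]
contact_force: [-0.0, -0.5, 4.7]
width: 30.9
grasp_force: 59.5
```

Emit:
servo_tool(motion=[[0, 0, -0.1, 0, 0, 0], [0, 0, -0.2, 0, 0, 0], [0, 0, -0.2, 0, 0, 0], [0, 0, -0.2, 0, 0, 0], [0, 0, -0.3, 0, 0, 0], [0, 0, -0.3, 0, 0, 0], [0, 0, -0.3, 0, 0, 0], [0, 0, -0.3, 0, 0, 0], [0, 0, -0.3, 0, 0, 0], [0, 0, 0, 0, 0, 0]])

```text
t: 12.42
position: [445.6, 334.8, 384.4]
eef_rot: [-2.564, 1.806, -0.006]
contact_force: [0.7, 0.0, -1.7]
width: 30.8
grasp_force: 60.3
```

Emit:
servo_tool(motion=[[0.2, 0.045, 0, 0, 0, 0], [0.3, 0.065, 0, 0, 0, 0], [0.4, 0.09, 0, 0, 0, 0], [0.4, 0.09, 0, 0, 0, 0], [0.4, 0.09, 0, 0, 0, 0], [0.4, 0.09, 0, 0, 0, 0], [0.4, 0.09, 0, 0, 0, 0], [0.4, 0.09, 0, 0, 0, 0], [0.4, 0.09, 0, 0, 0, 0], [0.36, 0.075, 0, 0, 0, 0]])

```text
t: 13.25
position: [491.0, -39.8, 377.7]
eef_rot: [2.568, -1.809, -0.001]
contact_force: [1.0, -0.2, -3.2]
width: 30.6
grasp_force: 60.3
```

Emit:
servo_tool(motion=[[0, 0, 0, 0, 0.02, 0], [0, 0, 0, 0, 0.035, 0], [0, 0, 0, 0, 0.035, 0], [0, 0, 0, 0, 0.035, 0], [0, 0, 0, 0, 0.035, 0], [0, 0, 0, 0, 0.035, 0], [0, 0, 0, 0, 0.035, 0], [0, 0, 0, 0, 0.02, 0], [0, 0, 0, 0, 0, 0], [0, 0, 0, 0, 0, 0]])

```text
t: 14.08
position: [491.0, -36.6, 376.9]
eef_rot: [2.092, -1.469, 0.861]
contact_force: [0.8, 0.1, -3.0]
width: 30.8
grasp_force: 60.5
```

```bash
python3 -c "
from h import *
s=manip.read_state(); z=R.from_rotvec(s['eef_rot']).as_matrix()[:,2]; print('z',z.round(3))
b=np.array([564.3,-236,55]); delta(b-299*z)
snap('wrist','w4.png');im=cv2.imread('pics/w4.png');snap('top','t2.png');a=cv2.imread('pics/t2.png');cv2.imwrite('pics/m.png',np.vstack([im,a])[:, :][::1] if 0 else cv2.resize(np.hstack([im,a]),(800,250)))
C=cam('wrist'); L=s['position']+129*z; print(w2px(C,L),w2px(C,b))
"
```

```text
z [ 0.237 -0.664 -0.709]
q [ 0.08 -0.43 -0.29  1.46 -0.75 -1.93] pos [491.  -36.6 376.9] yaw -1.223 t 14.08
tool shift/100 [-0.763 -0.021  0.79 ]
[313.57577554 195.08094788] [312.91620313 196.72926408]
```

View pics/w4.png

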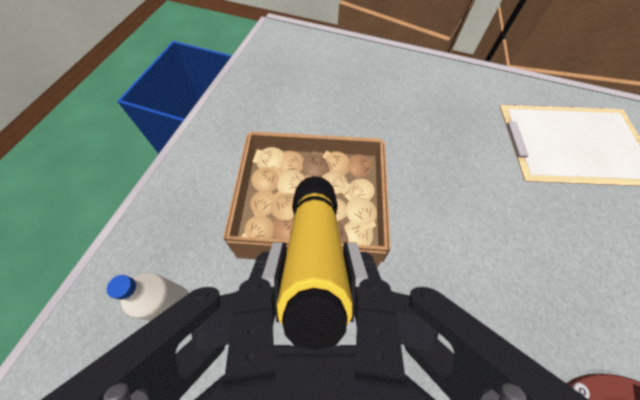

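Emit:
servo_tool(motion=[[-0.15, -0.005, 0.15, 0, 0, 0], [-0.25, -0.005, 0.25, 0, 0, 0], [-0.25, -0.005, 0.25, 0, 0, 0], [-0.11, -0.005, 0.14, 0, 0, 0], [0, 0, 0, 0, 0, 0], [0, 0, 0, 0, 0, 0], [0, 0, 0, 0, 0, 0]])

```text
t: 14.77
position: [494.9, -39.3, 271.2]
eef_rot: [2.087, -1.474, 0.868]
contact_force: [0.6, -0.9, -1.2]
width: 30.8
grasp_force: 60.4
```

```bash
python3 -c "
from h import *
s=manip.read_state(); z=R.from_rotvec(s['eef_rot']).as_matrix()[:,2]; print('z',z.round(3))
b=np.array([564.3,-236,55]); delta(b-299*z); C=cam('wrist');P=s['position']
im=snap('wrist','w5.png'); print([w2px(C,P+k*z).round(1) for k in (129,-51)])
snap('side','s2.png'); c=cam('side'); print('side',[w2px(c,p).round(1) for p in (P+129*z,P-51*z,b)])
a=cv2.imread('pics/w5.png')[100:380,180:460]; d=cv2.imread('pics/s2.png')[40:250,240:450]
cv2.imwrite('pics/m5.png',np.hstack([cv2.resize(a,(400,400)),cv2.resize(d,(400,400))]))
"
```

```text
z [ 0.239 -0.666 -0.707]
q [ 0.08 -0.47 -0.51  1.27 -0.75 -1.94] pos [494.9 -39.3 271.2] yaw -1.231 t 14.77
tool shift/100 [-0.056  0.012  0.013]
[array([313.4, 193.2]), array([312. , 322.1])]
side [array([345.6, 140.7]), array([345.9, 126.3]), array([345.6, 152.2])]
```

View pics/m5.png

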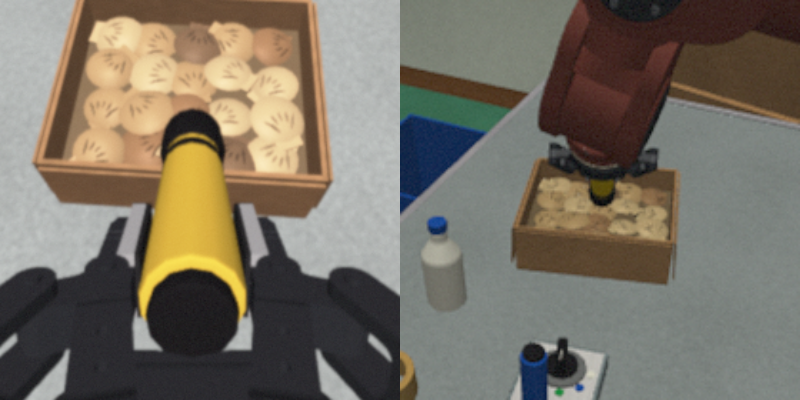

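Tail and head line up with the tool axis to about 1°. I'll check the carton centre once by overlaying the rim model.

```bash
python3 -c "
from h import *
from scipy.optimize import least_squares
pts=np.array([[658.2,-88.5],[718.3,-316],[473.4,-376.6],[407.3,-162.3]])
m=np.array([[130,110],[130,-110],[-130,-110],[-130,110]])
f=lambda v,m=m: m@np.array([[np.cos(v[2]),np.sin(v[2])],[-np.sin(v[2]),np.cos(v[2])]])+v[:2]
r=least_squares(lambda v:(f(v)-pts).ravel(),[564,-236,-.27]); print(r.x,r.fun.round(1))
out=[]
for n,fn,(x0,y0,w,h) in (('top','top.png',(360,115,140,140)),('wrist','w5.png',(180,60,280,280))):
    im=cv2.imread('pics/'+fn); C=cam(n); k=4 if n=='wrist' else 6
    im=cv2.resize(im,None,fx=k,fy=k,interpolation=cv2.INTER_CUBIC)
    q=np.array([w2px(C,[*p,90]) for p in f(r.x)]); cv2.polylines(im,[(q*k+k/2).astype(int)],True,(0,0,255),2)
    b=w2px(C,[*r.x[:2],55]); cv2.circle(im,tuple((b*k).astype(int)),8,(255,0,0),-1)
    out.append(cv2.resize(im[y0*k:(y0+h)*k,x0*k:(x0+w)*k],(400,400)))
cv2.imwrite('pics/o.png',np.hstack(out))
"
```

```text
[ 5.64300000e+02 -2.35850000e+02  2.70541716e-01] [ 2.  -6.6  0.7  8.9 -5.   0.   2.3 -2.3]
```

View pics/o.png

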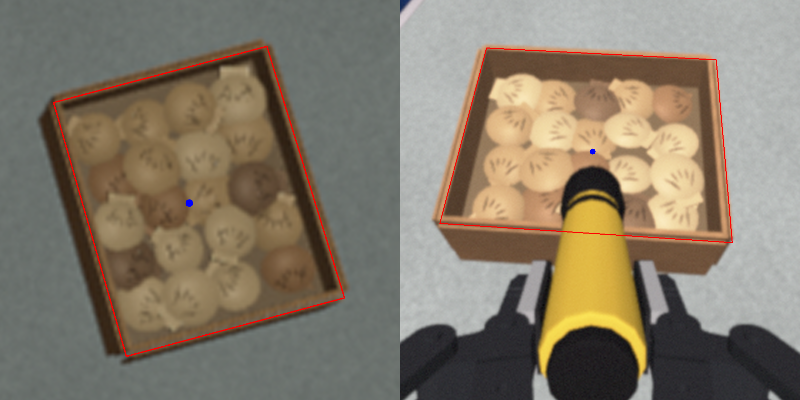

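The rim model fits in both views, so the carton centre (564,-236) holds. The lamp aims within a few mm of it, with the lens about 17 cm away and at z ≈ 180. Handing in.

```bash
python3 -c "
from h import *
s=manip.read_state(); print(s['t'],s['qd'].round(3),s['grasp_force']); print(manip.close_job())"
```

```text
14.8667 [ 0.006 -0.    -0.01  -0.005  0.002 -0.   ] 60.374990701675415
the job is handed in; nothing more can be done
None
```

I turned the selector to green, then drew the yellow lamp from its socket; when I handed the job in, the gripper held it at about 45°, aimed at the middle of the scallops from about 17 cm, above the carton's rim.

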